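# Read a rack of sample tubes on the rack reader

## Task

Scan the blue rack of capped sample tubes: keeping it upright, set it down gently in the nest on top of the rack reader, flat on the glass between the four corner guides (either way round), and let go of it. Then press the reader's trigger pedal all the way down to its stop, hold it there for half a second, and let it come back up. Leave the bottle, the tip box and the pipette where they are.

Things in the scene. Friction and masses are not known exactly. Their poses are not given: they have to be found in the camera images.
- rack_center (a point): centre of the loose blue rack of capped tubes (about 0.26 kg), 29 mm above its underside, z up. A block 56 mm (x) by 110 mm (y) with straight sides 36 mm high; 18 tubes are locked in it, their yellow, white and red caps end 58 mm above the underside, 3 mm or more inside the outline. Grip it across the 56 mm at mid length, about 26 mm above the underside. Starts upright on the bench.
- reader: the rack reader, fixed to the bench: grey box with a white top, 150 mm (x) by 210 mm (y), 75 mm high, dark panel on its -x face. Origin at the centre of its underside. On its flat top a grey glass window with four black L-shaped corner guides, 16 mm high, that form the nest.
- nest (a point): middle of the nest, on the glass where the rack's underside lies, z up. The guides leave an opening of 62 mm (x) by 116 mm (y): 3 mm free on each side of the rack, whose 110 mm side lies along y. Their top 8 mm flare out by about 5 mm. Along the two long sides they reach only 22 mm in from each corner, so the middle 72 mm is free for fingers.
- pedal: base of the reader's wireless trigger pedal, fixed to the bench: grey casting 190 mm (x) by 104 mm (y), side walls 29 mm high. Origin at the centre of its underside, x towards the toe. Between the walls a black ribbed treadle, 168 by 86 mm, yellow toe edge, hinged at the heel (the robot's side), its toe raised.
- pedal_pad (a point): where to press: on top of the treadle, on its middle line, 125 mm from the hinge, 38 mm short of the toe edge. x runs along the treadle from hinge to toe, y along the hinge, z square to the treadle. At rest the treadle climbs at 0.20 rad and this point is 60 mm above the bench; at the stop it climbs at 0.05 rad and the point is 41 mm above the bench.
- treadle (a joint): angle by which the treadle is pressed: 0 at rest (up), 0.15 rad at its stop (down). A spring returns it: pressing at pedal_pad takes about 5 N at first and 10 N at the stop.
- bottle: bystander: amber glass bottle, 64 mm across and 125 mm high, blue cap; origin at the centre of its underside
- tip_box: bystander: box of pipette tips, clear with a green lid, 86 x 126 mm and 66 mm high; origin at the centre of its underside
- pipette: bystander: pipette lying on the bench, 290 mm long along its x, black handle to its -x, 26 mm thick; origin near its middle, on the bench

How it is judged:
On the way, in this order (a step that is already met when the one before it is completed fails the run):
1. the rack stands in the nest, flat on the glass between the guides, and the fingers have let go of it (x of rack_center in the frame of nest between -0.006 and 0.006 m and y of rack_center in the frame of nest between -0.006 and 0.006 m and z of rack_center in the frame of nest between 0.025 and 0.032 m and angle between rack_center's own z axis and vertical below 0.06 rad and contact force between rack and the fingers below 0.3 N), for 0.2 s.
2. the treadle is held down at its stop (0.13 rad or more of 0.15) for 0.25 s while the rack stands in the nest (value of joint treadle above 0.13 rad and z of rack_center in the frame of nest below 0.032 m and horizontal distance between rack_center and nest below 0.0085 m), for 0.25 s.
At the end, for the whole second after the job is handed in: The rack stands upright and at rest in the nest, flat on the glass (centre within 6 mm of the nest's middle along each side, underside within 3 mm of the glass, tilt under 0.06 rad), and the treadle is back up (under 0.02 rad) (x of rack_center in the frame of nest between -0.006 and 0.006 m and y of rack_center in the frame of nest between -0.006 and 0.006 m and z of rack_center in the frame of nest between 0.025 and 0.032 m and angle between rack_center's own z axis and vertical below 0.06 rad and linear speed of rack below 0.01 m/s and value of joint treadle below 0.02 rad); the robot touches nothing.
It fails at once if the rack is tipped by more than 0.5 rad (angle between rack_center's own z axis and vertical above 0.5 rad).
It fails at once if the rack is dropped (it falls out of the fingers by more than about 10 mm) (contact force between rack and the fingers below 0.1 N and linear speed of rack above 0.45 m/s).
It fails at once if a bystander is shifted by more than 30 mm (distance of any of bottle, tip_box, pipette from where it was at the start of the episode above 0.03 m).
It also fails if it takes over 50 s, if anything falls off the work surface, if the arm or the gripper's body presses on something with over 40 N, if the wrist force passes 120 N, or if a joint passes its speed limit or range.

## Robot

A 6-joint arm with a two-finger parallel gripper is mounted at the origin on the work surface. World frame = base frame: x ahead of the robot, y to its left, z up, the work surface at z = 0. Lengths are in m, angles in rad, forces in N, time in s.
With the tool pointing down it reaches from about 0.275 to 1 m from the base axis. Payload 8.4 kg.
Tool frame: the origin (TCP) lies on the centre line of the jaws, within the pads' length; the fingertips stand 17 mm ahead of it and the grasp point (between the pads) lies 2 mm behind it (bot.tcp_to_tips is the y of the fingertips in the tool frame, in m); y points along the fingers, z is the direction in which the jaws open and shut, and the axes are right-handed (so a half turn about y gives the same grasp; the last joint's range is limited). The gripper opens to 85 mm and grips with 20 to 120 N. Pads are 22 mm wide; open, the fingers measure 114 mm over their backs; the gripper's body (76 mm by 85 mm) begins 54 mm behind the grasp point. The pads swing forward as they close: fully open they stand 13 mm farther back than shut.
Start: joints at [1.24, 0.353, 1.633, -0, 1.155, -0.002], TCP at [0.202, 0.592, 0.248] pointing down, gripper open.
Joint ranges: [-2.63, 2.63], [-0.92, 2.1], [0.06, 2.66], [-1.3, 4.44], [0, 2.69], [-3.02, 3.02]. Speed limits (rad/s): [2.22, 2.22, 2.79, 3.14, 3.14, 3.14].

## Interface

Orientations are given as a unit quaternion [x, y, z, w].
In Python, from workcell import bot, hand, kinematics, get_obs, vision, hand_in gives the robot as it stands. The module is installed in compiled form; this text tells all that it offers. Calls block until the motion is done:
- bot.reach(position, orientation): joint-space move of the TCP to a pose.
- bot.servo_line(position, ori=None, velocity=0.15): straight line of the TCP; ori=None keeps the orientation; velocity is the mean speed in m/s.
- bot.goto_joints(angles): joint-space move.
- hand.move_gripper(opening, strength=None): finger opening in m; strength is the grip in N (None keeps the last); returns when the fingers have stopped.
- bot.dwell(seconds).
- kinematics.solve_ik(position, orientation): joint angles nearest the present ones, or None.
- get_obs(): the state.
- vision.read_camera(name): name is "scene" or "top" or "wrist"; returns a dict with "frame" (400x640x3 uint8, red, green, blue), "intrinsics" (3x3 intrinsics, pixels), "view" (4x4, takes a point from world to camera coordinates). Camera axes: x right, y down, z forward; pixel columns grow to the right and rows downward; lengths in m; the calibration is good to about 2 mm. A picture is of the moment at which its call begins. There is no depth.
A pose or a line that the arm cannot do raises bot.IKError and nothing moves.
- hand_in(): hands the job in, once; it reports no verdict.
The state is a dict: "time_s": time; "joint_pos": joint angles; "joint_vel": joint speeds; "joint_efforts": joint torques, N m; "position": TCP position; "orientation": TCP orientation; "wrist_force": force on the tool from outside, world axes, zero at the start; "ft_torque": the same for the moment, N m; "gripper_width": finger opening in m.
Only numpy, scipy, OpenCV 4.12 (cv2) and the standard library are available. Lean on these libraries where they do the work, as an engineer would, in place of code of your own. Each camera call takes 0.05 s, during which the arm holds its last target.

## Working session

There is one attempt and no reset: what is moved stays moved. The work goes in short steps, each a Python script; the robot and the scene stay as the last script left them, time stands still between calls to the robot, and variables do not carry over. Pictures are saved under pics/ and viewed, and the job is handed in when it is done.

```bash
mkdir -p pics; cat > h.py <<'E'
import numpy as np, cv2
from workcell import bot, hand, kinematics, get_obs, vision, hand_in
def snap(n,f=None):
    c=vision.read_camera(n)
    if f: cv2.imwrite('pics/'+f,c['frame'][:,:,::-1])
    return c
def ray(c,uv):
    V=c['view'];R=V[:3,:3];o=-R.T@V[:3,3]
    d=R.T@np.linalg.solve(c['intrinsics'],[uv[0],uv[1],1.]);return o,d/np.linalg.norm(d)
def plane(c,uv,z):
    o,d=ray(c,uv);return o+d*(z-o[2])/d[2]
def tri(rays):
    A=np.zeros((3,3));b=np.zeros(3)
    for o,d in rays:
        P=np.eye(3)-np.outer(d,d);A+=P;b+=P@o
    p=np.linalg.solve(A,b)
    return p,[np.linalg.norm((np.eye(3)-np.outer(d,d))@(p-o)) for o,d in rays]
def proj(c,p):
    q=c['view'][:3,:3]@p+c['view'][:3,3];q=c['intrinsics']@q;return q[:2]/q[2]
E
python3 - <<'E'
from h import *
for n in ['scene','top','wrist']:
    c=snap(n,n+'0.png');V=c['view'];print(n,-V[:3,:3].T@V[:3,3],V[2,:3],c['intrinsics'][0])
s=get_obs();print(s['time_s'],s['position'],s['orientation'],s['wrist_force'],s['gripper_width'],bot.tcp_to_tips)
E
```

```text
scene [1.29148138 0.11966986 0.7251182 ] [-0.72082299 -0.13010482 -0.68079877] [396.47202212   0.         324.62808914]
top [0.42470408 0.01503352 1.02900115] [ 0.15266733 -0.02648232 -0.98792276] [381.81526675   0.         319.6447969 ]
wrist [0.12591313 0.61667916 0.37381268] [ 0.29725413 -0.10315228 -0.94920998] [293.08895584   0.         314.98079059]
0.15 [0.20171101 0.5912052  0.24773042] [ 0.69794246 -0.11578621  0.11566632 -0.69720239] [-0.18280925 -0.68459062 -0.67662228] 0.08551512559686877 0.017
```

View pics/scene0.png

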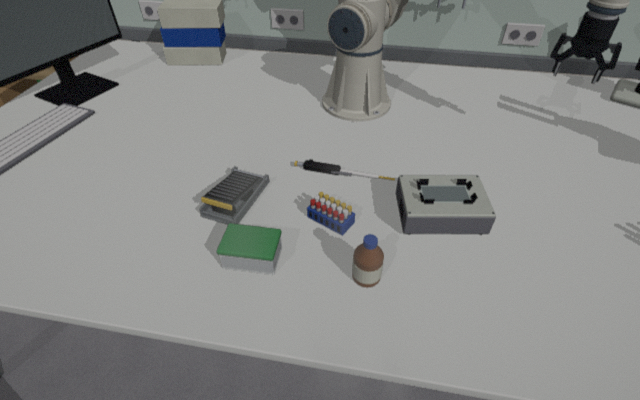

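View pics/top0.png

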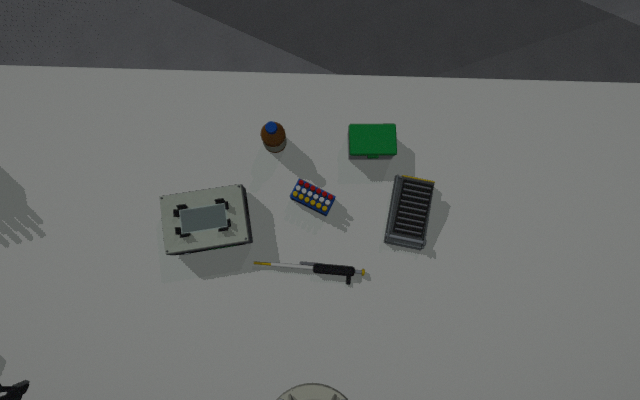

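View pics/wrist0.png

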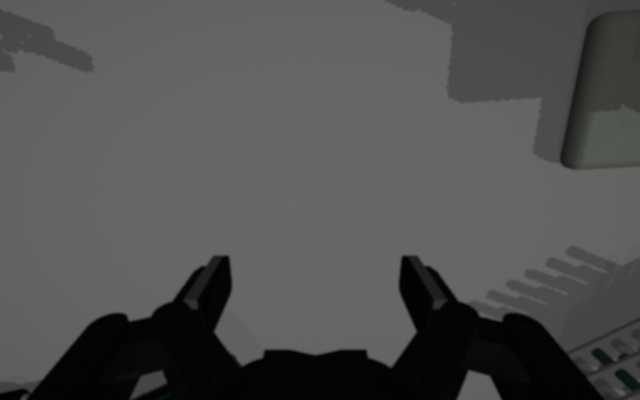

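The views show the rack (scene 331,213; top 313,197), the reader (top 205,219), the pedal (top 410,212), and the three bystanders. I'll zoom in on the top view and get coarse positions.

```bash
cat >> h.py <<'E'
def blueblob(c,box=None,smin=100):
    hsv=cv2.cvtColor(c['frame'],cv2.COLOR_RGB2HSV)
    m=cv2.inRange(hsv,(108,smin,40),(130,255,255))
    if box: 
        k=np.zeros_like(m);k[box[1]:box[3],box[0]:box[2]]=255;m&=k
    return m
E
python3 - <<'E'
from h import *
a=cv2.imread('pics/top0.png')
cv2.imwrite('pics/top0z.png',cv2.resize(a[110:280,150:450],None,fx=2.6,fy=2.6,interpolation=cv2.INTER_CUBIC))
a=cv2.imread('pics/scene0.png')
cv2.imwrite('pics/scene0z.png',cv2.resize(a[140:300,190:500],None,fx=2.5,fy=2.5,interpolation=cv2.INTER_CUBIC))
c=snap('top')
for n,uv,z in [('rack',(313,197),.05),('nest',(204,218),.08),('pedal',(411,212),.04),('bottle',(273,131),.12),('tip',(373,142),.06),('pip handle',(355,270),.02),('pip tip',(255,263),.02)]: print(n,plane(c,uv,z).round(3))
E
```

```text
rack [0.593 0.006 0.05 ]
nest [0.53  0.276 0.08 ]
pedal [ 0.56  -0.252  0.04 ]
bottle [0.745 0.109 0.12 ]
tip [ 0.742 -0.15   0.06 ]
pip handle [ 0.407 -0.107  0.02 ]
pip tip [0.421 0.154 0.02 ]
```

View pics/top0z.png

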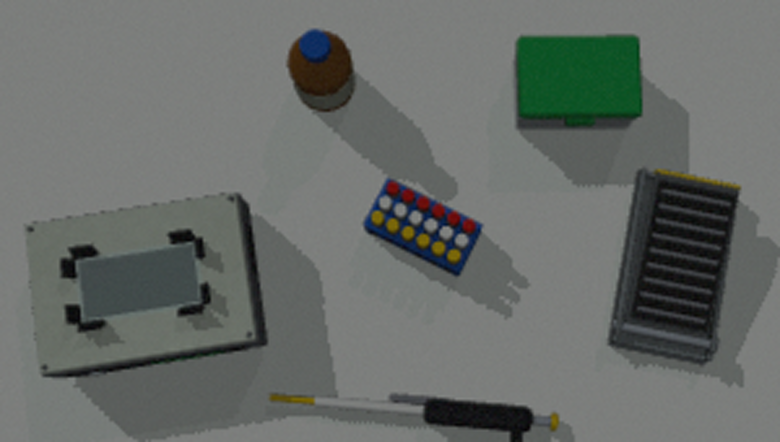

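View pics/scene0z.png

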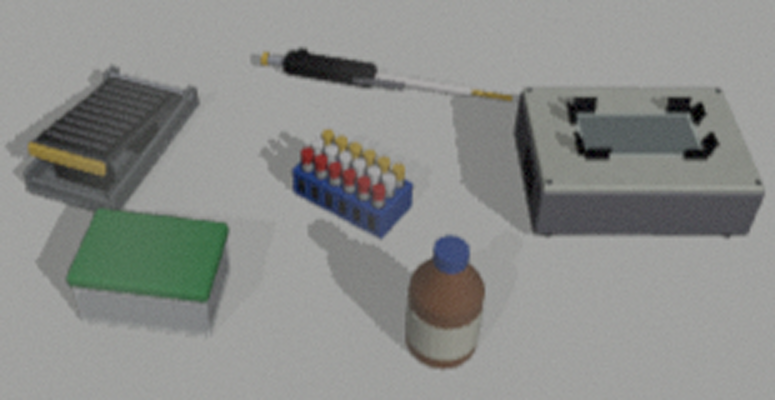

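```bash
cat >> h.py <<'E'
from scipy.spatial.transform import Rotation as Rn
def q(yaw):
    "tool down, jaws opening along world direction yaw"
    z=np.array([np.cos(yaw),np.sin(yaw),0]);y=np.array([0,0,-1.])
    return Rn.from_matrix(np.c_[np.cross(y,z),y,z]).as_quat()
E
python3 - <<'E'
from h import *
s=get_obs();print(Rn.from_quat(s['orientation']).as_matrix().round(3))
for nm,p,yw in [('rack',[.57,.01,.26],np.deg2rad(-25)),('nest',[.52,.276,.26],np.deg2rad(8)),('ped',[.6,-.25,.2],0)]:
    for k in [0,np.pi]:
        j=kinematics.solve_ik(p,q(yw+k));print(nm,k,None if j is None else np.round(j,2))
E
```

```text
[[ 0.946 -0.     0.323]
 [-0.323 -0.001  0.946]
 [-0.    -1.    -0.001]]
rack 0 [ 0.01  0.26  1.74 -0.    1.14  0.45]
rack 3.141592653589793 [ 0.01  0.26  1.74 -0.    1.14 -2.69]
nest 0 [ 0.49  0.29  1.7  -0.    1.15  0.35]
nest 3.141592653589793 [ 0.49  0.29  1.7  -0.    1.15 -2.8 ]
ped 0 [-0.4   0.44  1.62 -0.    1.08 -0.4 ]
ped 3.141592653589793 [-0.4   0.44  1.62 -0.    1.08  2.74]
```

```bash
cat > v1.py <<'E'
from h import *
import pickle
out={}
def look(tag,p,yaw,offs):
    x=np.array([np.sin(yaw),-np.cos(yaw)]);z=np.array([np.cos(yaw),np.sin(yaw)])
    for i,(a,b,h) in enumerate(offs):
        bot.reach([*(np.array(p)+a*x+b*z),h],q(yaw)); bot.dwell(.2)
        out[f'{tag}{i}']=snap('wrist',f'{tag}{i}.png')
look('nest',[.53,.276],np.deg2rad(8),[(.06,-.06,.26),(.06,.06,.26)])
look('rack',[.593,.006],np.deg2rad(-25),[(.06,.05,.22),(.06,-.05,.22)])
out['top']=snap('top');out['scene']=snap('scene')
pickle.dump(out,open('v1.pkl','wb'));print(get_obs()['time_s'])
E
python3 v1.py
python3 -c "
import cv2,numpy as np
for t in ['nest','rack']: cv2.imwrite(f'pics/{t}01.png',cv2.resize(np.vstack([cv2.imread(f'pics/{t}{i}.png')[:300] for i in (0,1)]),None,fx=1,fy=1))"
```

```text
5.2
```

View pics/nest01.png

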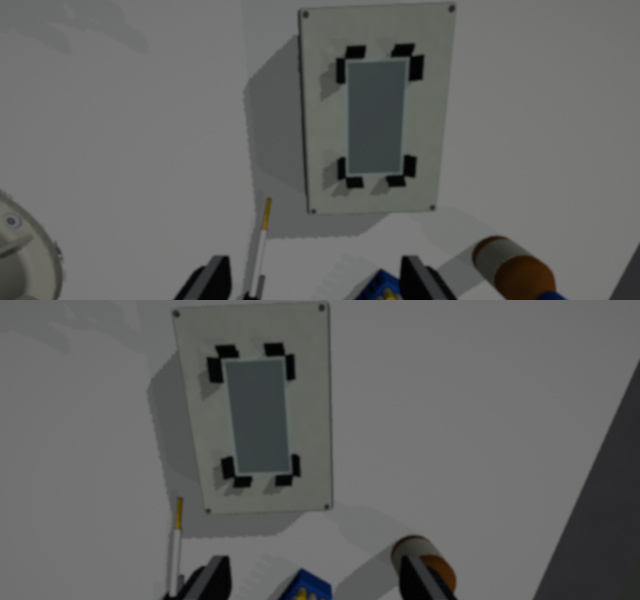

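View pics/rack01.png

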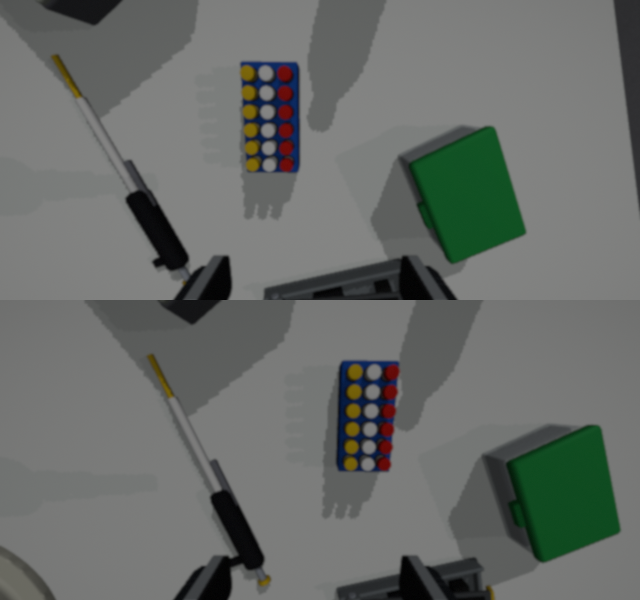

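Both wrist pairs show the targets clearly. The nest glass sits at about (376,117) and (259,116), and the rack at about (270,118) and (369,115).

```bash
cat > m1.py <<'E'
from h import *
import pickle
o=pickle.load(open('v1.pkl','rb'))
def order(p):
    p=np.asarray(p,float);c=p.mean(0);return p[np.argsort(np.arctan2(*(p-c).T[::-1]))]
# glass: grey-blue (blue>red) region
G=[];H=[]
for i,seed in enumerate([(376,117),(259,116)]):
    c=o[f'nest{i}'];f=cv2.GaussianBlur(c['frame'],(3,3),0).astype(int)
    # saturation-ish separation
    hsv=cv2.cvtColor(c['frame'],cv2.COLOR_RGB2HSV)
    fl=cv2.GaussianBlur(c['frame'],(5,5),0).copy();m=np.zeros((402,642),np.uint8)
    cv2.floodFill(fl,m,seed,0,(6,)*3,(6,)*3,4|(255<<8)|cv2.FLOODFILL_MASK_ONLY)
    m=m[1:-1,1:-1];m=cv2.morphologyEx(m,cv2.MORPH_OPEN,np.ones((5,5)))
    cn=max(cv2.findContours(m,0,2)[0],key=cv2.contourArea)
    a=cv2.approxPolyDP(cn,8,True)[:,0];print('glass',i,cv2.contourArea(cn),a.tolist())
    if len(a)==4:G.append((c,order(a)))
    # guides: black blobs near glass
    v=hsv[...,2]; k=(v<45).astype(np.uint8)*255
    z=np.zeros_like(k);cv2.rectangle(z,(seed[0]-60,seed[1]-85),(seed[0]+60,seed[1]+85),255,-1);k&=z
    n,l,st,ce=cv2.connectedComponentsWithStats(k)
    print('guides',[(st[j].tolist(),ce[j].round(1).tolist()) for j in range(1,n) if st[j][4]>40])
if len(G)==2:
    P=[]
    for j in range(4):
        p,r=tri([ray(c,a[j]) for c,a in G]);P.append(p);print(p.round(4),np.round(r,4))
    P=np.array(P);print('glass ctr',P.mean(0),[np.linalg.norm(P[j]-P[j-1]).round(4) for j in range(4)])
# caps
C={}
rng={'yel':((20,110,90),(35,255,255)),'red':((174,110,70),(180,255,255)),'red2':((0,150,70),(6,255,255))}
for i,box in enumerate([(225,50,315,185),(325,50,415,185)]):
    c=o[f'rack{i}'];hsv=cv2.cvtColor(c['frame'],cv2.COLOR_RGB2HSV)[box[1]:box[3],box[0]:box[2]]
    my=cv2.inRange(hsv,(18,110,80),(35,255,255));mr=cv2.inRange(hsv,(172,130,60),(180,255,255))|cv2.inRange(hsv,(0,130,60),(8,255,255))
    mb=cv2.inRange(hsv,(105,120,30),(130,255,255))
    mw=cv2.inRange(hsv,(0,0,165),(180,45,255))
    for n,m in [('y',my),('r',mr),('w',mw)]:
        k,l,st,ce=cv2.connectedComponentsWithStats(m)
        b=[(ce[j]+np.array(box[:2]),st[j][4]) for j in range(1,k) if st[j][4]>25];b.sort(key=lambda t:t[0][1])
        C[n,i]=b;print(n,i,len(b),[int(t[1]) for t in b])
R=[]
for n in 'yrw':
    if len(C[n,0])==len(C[n,1])==6:
        L=[]
        for a,b in zip(C[n,0],C[n,1]):
            p,r=tri([ray(o['rack0'],a[0]),ray(o['rack1'],b[0])]);L.append(p)
        L=np.array(L);R.append(L);d=L[0]-L[-1]
        print(n,L.mean(0).round(4),'z',L[:,2].round(4),'yaw',np.degrees(np.arctan2(-d[0],d[1])).round(2),'pitch',np.linalg.norm(d)/5)
if R: print('rack ctr',np.vstack(R[:2]).mean(0))
E
python3 m1.py
```

```text
glass 0 246281.5 [[0, 0], [0, 399], [25, 399], [90, 320], [123, 310], [142, 320], [95, 322], [30, 399], [127, 399], [139, 374], [163, 368], [175, 399], [457, 399], [464, 379], [491, 387], [484, 372], [503, 399], [639, 399], [639, 250], [576, 366], [524, 316], [480, 319], [452, 296], [434, 309], [448, 290], [416, 257], [400, 258], [418, 254], [483, 317], [538, 317], [472, 267], [474, 242], [508, 236], [554, 271], [572, 312], [546, 326], [576, 356], [639, 242], [639, 0]]
guides [([391, 44, 33, 37, 587], [410.0, 59.9]), ([336, 46, 30, 38, 461], [347.6, 60.9]), ([386, 155, 30, 32, 435], [403.0, 172.2]), ([337, 158, 26, 30, 338], [347.6, 175.6])]
glass 1 252436.0 [[0, 0], [0, 399], [25, 399], [90, 320], [123, 310], [128, 322], [107, 315], [30, 399], [127, 399], [139, 374], [163, 368], [175, 399], [455, 399], [467, 368], [492, 375], [490, 399], [639, 399], [639, 0]]
guides [([264, 43, 31, 37, 461], [281.2, 57.3]), ([207, 45, 32, 38, 607], [219.8, 61.8]), ([275, 154, 25, 32, 348], [289.0, 173.1]), ([221, 157, 31, 31, 436], [233.5, 173.7])]
y 0 6 [162, 155, 152, 149, 146, 135]
r 0 6 [156, 150, 146, 142, 141, 134]
w 0 0 []
y 1 6 [155, 152, 148, 141, 134, 124]
r 1 6 [145, 141, 139, 130, 122, 119]
w 1 0 []
y [0.584  0.0152 0.0564] z [0.0565 0.0564 0.0566 0.0565 0.0562 0.0564] yaw -25.46 pitch 0.016989128480549776
r [6.147e-01 4.000e-04 5.450e-02] z [0.055  0.0545 0.0548 0.0541 0.0542 0.0542] yaw -25.65 pitch 0.017010791744893915
rack ctr [0.5993625  0.00780935 0.05544323]
```

```bash
sed -i 's/cv2.FLOODFILL_MASK_ONLY/cv2.FLOODFILL_MASK_ONLY|cv2.FLOODFILL_FIXED_RANGE/; s/(6,)\*3,(6,)\*3/(14,)*3,(14,)*3/' m1.py; python3 m1.py | head -20
```

```text
glass 0 5739.5 [[404, 61], [349, 64], [350, 172], [400, 168]]
guides [([391, 44, 33, 37, 587], [410.0, 59.9]), ([336, 46, 30, 38, 461], [347.6, 60.9]), ([386, 155, 30, 32, 435], [403.0, 172.2]), ([337, 158, 26, 30, 338], [347.6, 175.6])]
glass 1 5882.5 [[284, 61], [226, 62], [239, 171], [291, 172]]
guides [([264, 43, 31, 37, 461], [281.2, 57.3]), ([207, 45, 32, 38, 607], [219.8, 61.8]), ([275, 154, 25, 32, 348], [289.0, 173.1]), ([221, 157, 31, 31, 436], [233.5, 173.7])]
[0.4957 0.3279 0.075 ] [0.0006 0.0006]
[0.5502 0.3384 0.0664] [0.0003 0.0003]
[0.5699 0.231  0.0725] [0.0026 0.0026]
[0.5152 0.2229 0.0784] [0.0002 0.0002]
glass ctr [0.53272088 0.280068   0.07306232] [np.float64(0.1069), np.float64(0.0561), np.float64(0.1094), np.float64(0.0556)]
y 0 6 [162, 155, 152, 149, 146, 135]
r 0 6 [156, 150, 146, 142, 141, 134]
w 0 0 []
y 1 6 [155, 152, 148, 141, 134, 124]
r 1 6 [145, 141, 139, 130, 122, 119]
w 1 0 []
y [0.584  0.0152 0.0564] z [0.0565 0.0564 0.0566 0.0565 0.0562 0.0564] yaw -25.46 pitch 0.016989128480549776
r [6.147e-01 4.000e-04 5.450e-02] z [0.055  0.0545 0.0548 0.0541 0.0542 0.0542] yaw -25.65 pitch 0.017010791744893915
rack ctr [0.5993625  0.00780935 0.05544323]
```

```bash
python3 -c "
import cv2,numpy as np
a=cv2.imread('pics/nest0.png')[30:200,310:450];b=cv2.imread('pics/nest1.png')[30:200,190:330]
cv2.imwrite('pics/nz.png',cv2.resize(np.hstack([a,b]),None,fx=2.8,fy=2.8,interpolation=cv2.INTER_CUBIC))"
```

```text
(no output)
```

View pics/nz.png

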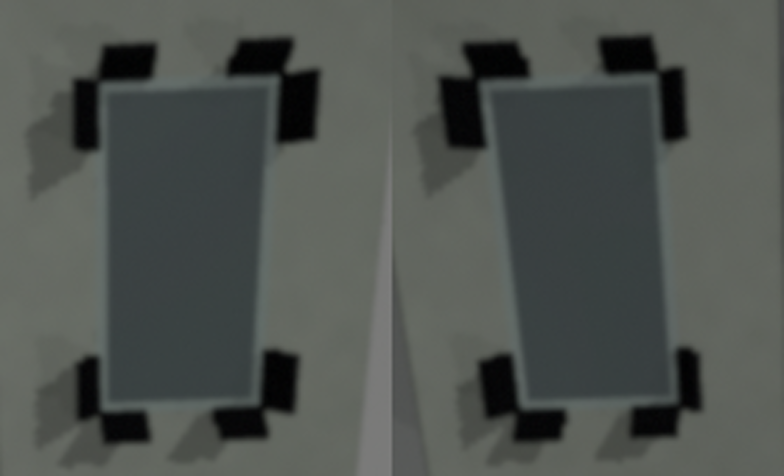

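```bash
cat > m2.py <<'E'
from h import *
import pickle
def quad(c,seed):
    """line-fit corners of glass, order TL,TR,BR,BL in image"""
    f=c['frame'];S=4
    roi=(seed[0]-60,seed[1]-85)
    x0,y0=max(roi[0],0),max(roi[1],0)
    g=cv2.resize(f[y0:seed[1]+85,x0:seed[0]+60],None,fx=S,fy=S,interpolation=cv2.INTER_CUBIC)
    g=cv2.GaussianBlur(g,(9,9),0);sd=((seed[0]-x0)*S,(seed[1]-y0)*S)
    m=np.zeros((g.shape[0]+2,g.shape[1]+2),np.uint8)
    cv2.floodFill(g,m,sd,0,(14,)*3,(14,)*3,4|(255<<8)|cv2.FLOODFILL_MASK_ONLY|cv2.FLOODFILL_FIXED_RANGE)
    m=cv2.morphologyEx(m[1:-1,1:-1],cv2.MORPH_OPEN,np.ones((15,15)))
    m=cv2.morphologyEx(m,cv2.MORPH_CLOSE,np.ones((15,15)))
    cn=max(cv2.findContours(m,0,cv2.CHAIN_APPROX_NONE)[0],key=cv2.contourArea)[:,0].astype(np.float32)
    eps=20;a=cv2.approxPolyDP(cn[:,None],eps,True)[:,0]
    assert len(a)==4,len(a)
    ce=a.mean(0);a=a[np.argsort(np.arctan2(a[:,1]-ce[1],a[:,0]-ce[0]))]
    L=[]
    for j in range(4):
        p,r=a[j],a[(j+1)%4];d=(r-p);n=np.linalg.norm(d);d/=n
        t=(cn-p)@d;e=abs((cn-p)@np.array([-d[1],d[0]]))
        s=cn[(t>.15*n)&(t<.85*n)&(e<10)]
        vx,vy,px,py=cv2.fitLine(s,cv2.DIST_HUBER,0,.01,.01).ravel()
        L.append(np.cross([px,py,1],[px+vx,py+vy,1]))
    K=[]
    for j in range(4):
        h=np.cross(L[j-1],L[j]);K.append((h[:2]/h[2]+.5)/S-.5+np.array([x0,y0]))
    return np.array(K)
if __name__=='__main__':
    o=pickle.load(open('v1.pkl','rb'))
    Q=[quad(o['nest0'],(376,117)),quad(o['nest1'],(259,116))];print(Q[0].round(1).tolist(),Q[1].round(1).tolist())
    P=[]
    for j in range(4):
        p,r=tri([ray(o[f'nest{i}'],Q[i][j]) for i in (0,1)]);P.append(p);print(p.round(4),np.round(r,4))
    P=np.array(P);print('ctr',P.mean(0),'sides',[np.linalg.norm(P[j]-P[j-1]).round(4) for j in range(4)])
    u=(P[0]+P[1]-P[2]-P[3])[:2];w=(P[1]+P[2]-P[0]-P[3])[:2]
    print('yaw y-axis',np.degrees(np.arctan2(-u[0],u[1])),'x-axis',np.degrees(np.arctan2(w[1],w[0])))
    for i in (0,1):
        A=np.array([plane(o[f'nest{i}'],x,.075) for x in Q[i]]);print('plane .075',i,A.mean(0).round(4),[np.linalg.norm(A[j]-A[j-1]).round(4) for j in range(4)])
E
python3 m2.py
```

```text
[[348.5, 63.4], [405.1, 60.3], [398.5, 171.0], [348.7, 172.6]] [[225.0, 62.4], [281.6, 59.6], [288.6, 170.7], [238.6, 171.9]]
[0.495  0.3278 0.0763] [0.0002 0.0002]
[0.5488 0.3381 0.0752] [0. 0.]
[0.5677 0.2302 0.0748] [0.0002 0.0002]
[0.5143 0.2214 0.0761] [0. 0.]
ctr [0.53144824 0.27939644 0.07561898] sides [np.float64(0.1081), np.float64(0.0548), np.float64(0.1095), np.float64(0.0541)]
yaw y-axis 10.085573998365083 x-axis 10.122778615729375
plane .075 0 [0.5315 0.2794 0.075 ] [np.float64(0.1084), np.float64(0.0547), np.float64(0.1093), np.float64(0.0539)]
plane .075 1 [0.5313 0.2794 0.075 ] [np.float64(0.1086), np.float64(0.0551), np.float64(0.1097), np.float64(0.0544)]
```

Measurements agree with the given sizes:

| Item | Position (m) | Yaw | Measured height against the text |
|---|---|---|---|
| Rack | (0.5994, 0.0078) | −25.5° | caps 55–56 mm, text 58 mm |
| Nest | (0.5314, 0.2794, 0.0756) | 10.1° | glass 75.6 mm, text about 75 mm |

Next is the grasp.

```bash
cat > g.py <<'E'
from h import *
yaw=np.deg2rad(-25.55);xy=[.5994,.0078]
bot.reach([*xy,.14],q(yaw)); bot.servo_line([*xy,.024],velocity=.1)
s=get_obs();print(s['time_s'],s['position'].round(4) if hasattr(s['position'],'round') else s['position'],np.round(s['wrist_force'],2))
hand.move_gripper(.04,45); s=get_obs();print('width',s['gripper_width'],np.round(s['wrist_force'],2))
bot.servo_line([*xy,.06],velocity=.05);s=get_obs();print('width',s['gripper_width'],np.round(s['wrist_force'],2))
snap('scene','g_s.png');snap('wrist','g_w.png');print(s['time_s'])
a=cv2.imread('pics/g_s.png')[100:300,200:500];b=cv2.imread('pics/g_w.png')
cv2.imwrite('pics/g.png',np.hstack([cv2.resize(a,(400,267)),cv2.resize(b,(400,267))]))
E
python3 g.py
```

```text
7.05 [0.5999 0.0078 0.0246] [ 0.81 -0.35 -0.76]
width 0.05509174423842169 [-0.63 -0.14  4.92]
width 0.05512648839897434 [-0.4  -0.69 -2.49]
8.3083
```

View pics/g.png

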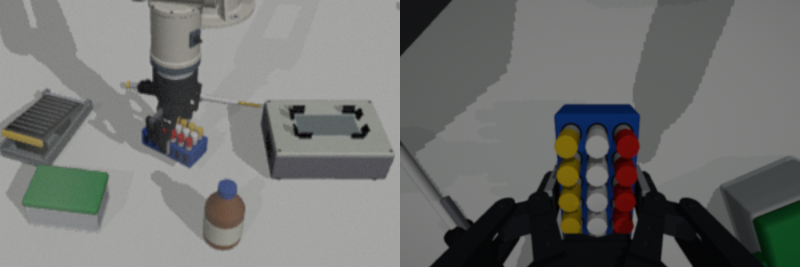

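```bash
cat > p1.py <<'E'
from h import *
yaw=np.deg2rad(10.1);n=np.array([.5314,.2794])
bot.servo_line([.5994,.0078,.19],velocity=.15)
bot.reach([*n,.19],q(yaw)); bot.servo_line([*n,.145],velocity=.08); bot.dwell(.3)
s=get_obs();print(s['time_s'],s['position'],np.round(s['wrist_force'],2),s['gripper_width'])
c=snap('wrist','p1w.png')
hsv=cv2.cvtColor(c['frame'],cv2.COLOR_RGB2HSV);hsv[330:]=0
ex=np.array([np.cos(yaw),np.sin(yaw)]);ey=np.array([-ex[1],ex[0]])
for nm,m,zc in [('y',cv2.inRange(hsv,(18,110,60),(35,255,255)),.0564),('r',cv2.inRange(hsv,(172,130,50),(180,255,255))|cv2.inRange(hsv,(0,130,50),(8,255,255)),.0545)]:
    k,l,st,ce=cv2.connectedComponentsWithStats(m)
    for j in range(1,k):
        if st[j][4]>150:
            p=plane(c,ce[j],s['position'][2]-.024+zc)[:2]-np.array(s['position'][:2]);print(nm,ce[j].round(1),st[j][4],'x',(p@ex).round(4),'y',(p@ey).round(4))
snap('scene','p1s.png');a=cv2.imread('pics/p1s.png')[100:260,330:570];cv2.imwrite('pics/p1.png',np.hstack([cv2.resize(a,(400,267)),cv2.resize(cv2.imread('pics/p1w.png'),(400,267))]))
E
python3 p1.py
```

```text
11.5167 [0.53159794 0.27956141 0.1454524 ] [ 0.42  0.23 -1.45] 0.05490507274881669
y [270.2 260.7] 4124 x -0.0156 y 0.0254
r [361.8 255.9] 3458 x 0.0179 y 0.0263
```

View pics/p1.png

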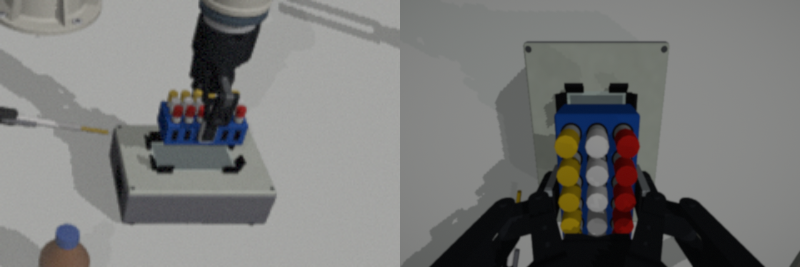

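```bash
cat > m3.py <<'E'
from h import *
s=get_obs();c=snap('wrist');g=cv2.medianBlur(cv2.cvtColor(c['frame'],cv2.COLOR_RGB2GRAY),3)
yaw=np.deg2rad(10.1);ex=np.array([np.cos(yaw),np.sin(yaw)]);ey=np.array([-ex[1],ex[0]])
a=cv2.HoughCircles(g[:320],cv2.HOUGH_GRADIENT_ALT,1,25,param1=60,param2=.6,minRadius=11,maxRadius=24)
f=c['frame'][:,:,::-1].copy()
for u,v,r in (a[0] if a is not None else []):
    p=plane(c,(u,v),s['position'][2]-.024+.058)[:2]-np.array(s['position'][:2])
    print(np.round([u,v,r],1),'x',(p@ex).round(4),'y',(p@ey).round(4));cv2.circle(f,(int(round(u)),int(round(v))),int(round(r)),(0,255,0),1)
cv2.imwrite('pics/m3.png',cv2.resize(f[130:370,200:430],None,fx=2.4,fy=2.4))
E
python3 m3.py
```

```text
[316.  263.   17.6] x 0.001 y 0.0254
[316.  300.   18.4] x 0.001 y 0.0097
[274. 201.  16.] x -0.013 y 0.0488
[357.  201.   16.8] x 0.0146 y 0.0488
[272.  305.   16.3] x -0.0155 y 0.0075
[315.  201.   16.5] x 0.0007 y 0.0488
[268.  263.   16.5] x -0.0161 y 0.0254
[226.  189.   16.9] x -0.0285 y 0.053
[355.  304.   16.5] x 0.0157 y 0.0079
```

View pics/m3.png

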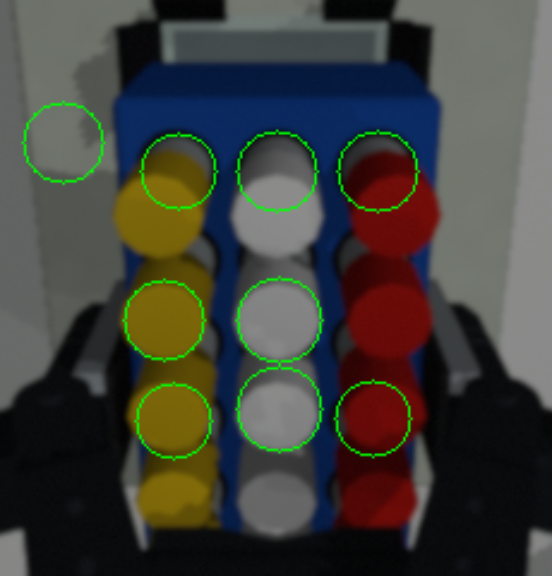

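Row 2 reads y = 25.4 mm in hand against 25.5 mm expected, with an x offset of about 1 mm. I'll correct for that and lower gently.

```bash
cat > p2.py <<'E'
from h import *
yaw=np.deg2rad(10.1);ex=np.array([np.cos(yaw),np.sin(yaw)]);n=np.array([.5314,.2794])-.0009*ex
f0=np.array(get_obs()['wrist_force'])
for z in [.125,.115,.108,.104,.102,.101,.100,.099,.098]:
    bot.servo_line([*n,z],velocity=.04); s=get_obs();d=np.array(s['wrist_force'])-f0
    print(z,np.round(s['position'],4),d.round(2),s['time_s'])
    if d[2]>2.5 or np.hypot(*d[:2])>5: break
snap('wrist','p2w.png');snap('scene','p2s.png')
a=cv2.imread('pics/p2s.png')[100:260,330:570];cv2.imwrite('pics/p2.png',np.hstack([cv2.resize(a,(400,267)),cv2.resize(cv2.imread('pics/p2w.png'),(400,267))]))
E
python3 p2.py
```

```text
0.125 [0.5305 0.2792 0.1249] [ 0.51  0.8  -0.34] 12.3167
0.115 [0.5303 0.2791 0.1147] [-0.44  1.53 -0.94] 12.7167
0.108 [0.5303 0.2791 0.1076] [ 0.78  0.74 -0.3 ] 13.0417
0.104 [0.5303 0.2791 0.1037] [-0.14  0.57 -0.17] 13.2917
0.102 [0.5305 0.2792 0.1019] [-0.36  0.83 -0.45] 13.5417
0.101 [0.5305 0.2792 0.101 ] [ 0.58 -0.01 -0.06] 13.7917
0.1 [0.5305 0.2792 0.1   ] [-0.26  0.7  -0.07] 14.0417
0.099 [0.5306 0.2793 0.0995] [-1.37  0.22  6.38] 14.2917
```

View pics/p2.png

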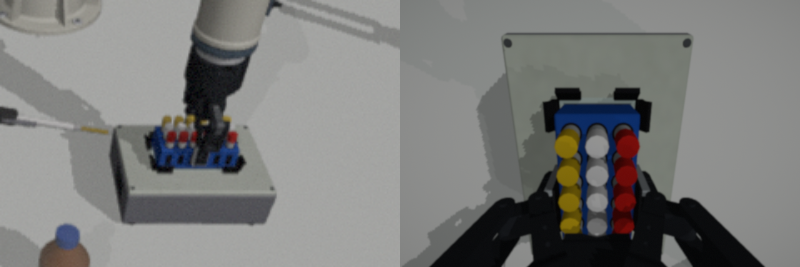

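It touched down at exactly the predicted height, z = 0.0995, with no lateral force. Now I'll release, retreat, check the placement, and look at the pedal.

```bash
cat > p3.py <<'E'
from h import *
import pickle
out={}
hand.move_gripper(.085); bot.dwell(.2)
p=np.array(get_obs()['position']);print(get_obs()['gripper_width'],np.round(get_obs()['wrist_force'],2))
bot.servo_line([p[0],p[1],.25],velocity=.15)
yaw=np.deg2rad(10.1);x=np.array([np.sin(yaw),-np.cos(yaw)]);z=np.array([np.cos(yaw),np.sin(yaw)])
for i,b in enumerate((-.05,.05)):
    bot.reach([*(np.array([.5314,.2794])+.06*x+b*z),.27],q(yaw));bot.dwell(.2);out[f'n{i}']=snap('wrist',f'n{i}.png')
for i,b in enumerate((.07,-.07)):
    bot.reach([.56+b,-.31,.24],q(np.deg2rad(-8)));bot.dwell(.2);out[f'p{i}']=snap('wrist',f'ped{i}.png')
pickle.dump(out,open('v2.pkl','wb'));print(get_obs()['time_s'])
t=snap('top','top2.png');snap('scene','scene2.png')
cv2.imwrite('pics/n01.png',np.hstack([cv2.resize(cv2.imread(f'pics/n{i}.png')[:200,190:510],(400,250)) for i in (0,1)]))
cv2.imwrite('pics/ped01.png',np.vstack([cv2.imread(f'pics/ped{i}.png')[:300] for i in (0,1)]))
E
python3 p3.py
```

```text
0.08488179471554247 [-1.16 -0.7  -0.16]
20.6333
```

View pics/n01.png

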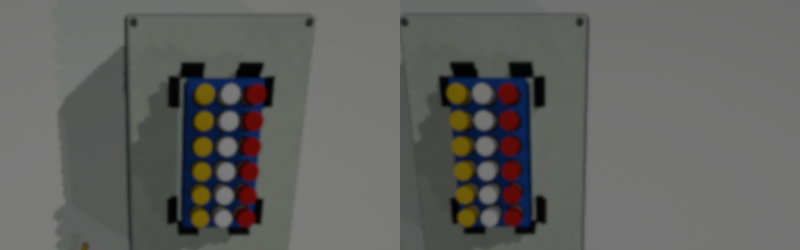

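View pics/ped01.png

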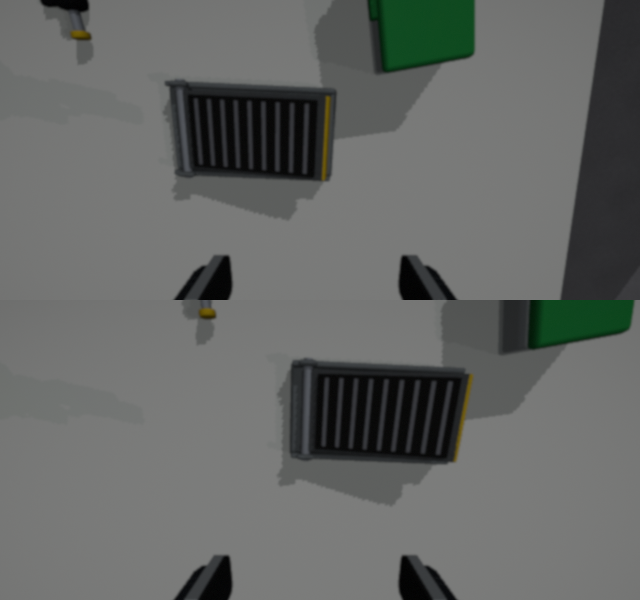

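View pics/scene2.png

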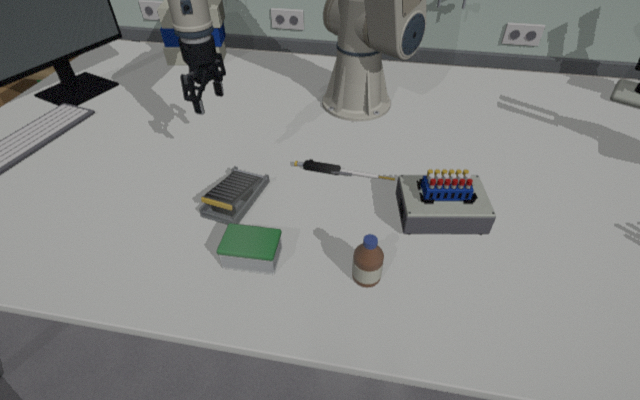

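The rack stands between the guides. The pedal's yellow toe edge is at about (327,138) and (463,417−300). I'll measure both now.

```bash
cat > m4.py <<'E'
from h import *
import pickle
o=pickle.load(open('v2.pkl','rb'))
n=np.array([.5314,.2794,.0756]);yaw=np.deg2rad(10.1);ex=np.array([np.cos(yaw),np.sin(yaw),0]);ey=np.array([-ex[1],ex[0],0])
C={}
for i in (0,1):
    hsv=cv2.cvtColor(o[f'n{i}']['frame'],cv2.COLOR_RGB2HSV);hsv[195:]=0;hsv[:40]=0;hsv[:,:300]=0 if i==0 else hsv[:,:300]
    for nm,m in [('y',cv2.inRange(hsv,(18,110,80),(35,255,255))),('r',cv2.inRange(hsv,(172,130,60),(180,255,255))|cv2.inRange(hsv,(0,150,60),(8,255,255)))]:
        m=m.copy();m[:,:200]=0;m[:,420:]=0
        k,l,st,ce=cv2.connectedComponentsWithStats(m);b=sorted([ce[j] for j in range(1,k) if st[j][4]>40],key=lambda t:t[1]);C[nm,i]=b
L=[]
for nm in 'yr':
    print(nm,len(C[nm,0]),len(C[nm,1]))
    P=np.array([tri([ray(o['n0'],a),ray(o['n1'],b)])[0] for a,b in zip(C[nm,0],C[nm,1])]);L.append(P);d=P[0]-P[-1];print('z',P[:,2].round(4),'yaw',np.degrees(np.arctan2(-d[0],d[1])))
d=np.vstack(L).mean(0)-n;print('rack in nest',d@ex,d@ey,d[2]-.0554)
# pedal yellow
E=[]
for i in (0,1):
    c=o[f'p{i}'];hsv=cv2.cvtColor(c['frame'],cv2.COLOR_RGB2HSV);m=cv2.inRange(hsv,(20,110,60),(35,255,255));m[:50]=0;m[200:]=0;m[:,:250]=0
    if i==0:m[:,400:]=0
    cn=max(cv2.findContours(m,0,2)[0],key=cv2.contourArea);r=cv2.minAreaRect(cn);b=cv2.boxPoints(r);b=b[np.argsort(b[:,1])]
    E.append((b[:2].mean(0),b[2:].mean(0)));print(r,E[-1])
T=[tri([ray(o['p0'],E[0][j]),ray(o['p1'],E[1][j])]) for j in (0,1)]
for t in T: print(t[0].round(4),np.round(t[1],4))
A,B=T[0][0],T[1][0];y=(A-B);print('len',np.linalg.norm(y));py=np.arctan2(-y[0],y[1]);print('pedal yaw',np.degrees(py))
d=np.array([np.cos(py),np.sin(py),0]);m=(A+B)/2;print('toe mid',m,'pad',m-d*38e-3*np.cos(.2)-[0,0,38e-3*np.sin(.2)])
E
python3 m4.py
python3 -c "
import cv2,numpy as np
a=cv2.imread('pics/ped0.png')[60:210,150:360];b=cv2.imread('pics/ped1.png')[40:190,280:490]
cv2.imwrite('pics/pz.png',cv2.resize(np.vstack([a,b]),None,fx=2,fy=2,interpolation=cv2.INTER_CUBIC))"
```

```text
y 6 6
z [0.1318 0.1324 0.1326 0.1324 0.1322 0.1321] yaw 10.102737924042156
r 6 6
z [0.1316 0.1305 0.1298 0.13   0.13   0.1306] yaw 10.1669675708226
rack in nest -0.00015087269686809798 -0.00048312806711634464 0.0003134555403291675
((325.4707336425781, 137.52615356445312), (5.436061859130859, 83.31597137451172), 3.1798300743103027) (array([327.7815 ,  95.93231], dtype=float32), array([323.15997, 179.12   ], dtype=float32))
((462.1923522949219, 117.03846740722656), (4.314554691314697, 87.86003112792969), 11.309932708740234) (array([470.80774,  73.96155], dtype=float32), array([453.57697, 160.11539], dtype=float32))
[ 0.6555 -0.2262  0.0596] [0.0001 0.0001]
[ 0.64   -0.3092  0.0592] [0.0002 0.0002]
len 0.08444822956544183
pedal yaw -10.55882079148851
toe mid [ 0.64773951 -0.26772816  0.05938064] pad [ 0.61112759 -0.26090366  0.0518312 ]
```

View pics/pz.png

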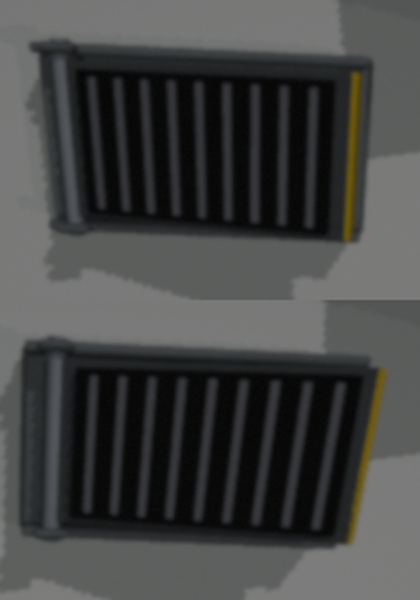

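The rack sits in the nest within 0.5 mm. The yellow edge is the toe's front face, at 59 mm. I'll triangulate the ribs to find the treadle surface itself.

```bash
cat > m5.py <<'E'
from h import *
import pickle
o=pickle.load(open('v2.pkl','rb'))
def ribs(c,poly):
    g=cv2.cvtColor(c['frame'],cv2.COLOR_RGB2GRAY);k=np.zeros_like(g);cv2.fillPoly(k,[np.array(poly,np.int32)],255)
    g=cv2.resize(g,None,fx=4,fy=4,interpolation=cv2.INTER_CUBIC);k=cv2.resize(k,None,fx=4,fy=4,interpolation=0)
    t,_=cv2.threshold(g[k>0].reshape(-1,1),0,255,cv2.THRESH_OTSU);m=((g>t)&(k>0)).astype(np.uint8)
    n,l,st,ce=cv2.connectedComponentsWithStats(m)
    r=[]
    for j in range(1,n):
        if st[j][4]>600 and st[j][3]>150:
            pts=np.argwhere(l==j)[:,::-1].astype(np.float32);R=cv2.minAreaRect(pts)
            b=cv2.boxPoints(R);b=b[np.argsort(b[:,1])];r.append([(np.array(v)+.5)/4-.5 for v in (b[:2].mean(0),b[2:].mean(0),R[0])])
    return sorted(r,key=lambda t:t[2][0])
z=lambda L,ox,oy:[(ox+a/2,oy+b/2) for a,b in L]
r0=ribs(o['p0'],z([(82,73),(332,84),(324,230),(95,210)],150,60))
r1=ribs(o['p1'],z([(80,71),(360,79),(340,235),(76,221)],280,40))
print(len(r0),len(r1))
T=[];B=[];M=[]
for a,b in zip(r0,r1):
    q3=[tri([ray(o['p0'],a[j]),ray(o['p1'],b[j])])[0] for j in (0,1,2)];T.append(q3[0]);B.append(q3[1]);M.append(q3[2]);print([x.round(4).tolist() for x in q3])
M=np.array(M);D=(np.array(T)-np.array(B)).mean(0);print('rib len',np.linalg.norm(D),'yaw from ribs',np.degrees(np.arctan2(-D[0],D[1])))
v=np.linalg.svd(M-M.mean(0))[2][0];v*=np.sign(v[0]);print('dir',v,'yaw',np.degrees(np.arctan2(v[1],v[0])),'slope',np.arcsin(v[2]),'resid',np.abs((M-M.mean(0))-np.outer((M-M.mean(0))@v,v)).max())
c=M.mean(0); s=(.0600-c[2])/v[2] 
print('centre',c,'point on line at toe-38:')
toe=np.array([.64774,-.26773]);e=v[:2]/np.linalg.norm(v[:2]);t=(toe-c[:2])@e
p=c+v*((t-.0373)/np.hypot(v[0],v[1]));print(p,'lateral toe vs rib line',(toe-c[:2])@[-e[1],e[0]])
E
python3 m5.py
```

```text
9 10
[[0.5181, -0.2083, 0.0405], [0.5053, -0.2781, 0.0409], [0.5119, -0.242, 0.0407]]
[[0.5326, -0.211, 0.0435], [0.5197, -0.2807, 0.0439], [0.5264, -0.2447, 0.0437]]
[[0.5471, -0.2137, 0.0468], [0.5341, -0.2837, 0.0463], [0.5408, -0.2474, 0.0466]]
[[0.5615, -0.2163, 0.0495], [0.5487, -0.2862, 0.0498], [0.5553, -0.25, 0.0497]]
[[0.576, -0.2189, 0.0527], [0.5629, -0.2889, 0.0528], [0.5697, -0.2526, 0.0527]]
[[0.5905, -0.2216, 0.0556], [0.5775, -0.2914, 0.0561], [0.5842, -0.2552, 0.0559]]
[[0.6048, -0.2243, 0.0589], [0.5921, -0.2942, 0.0587], [0.5987, -0.2579, 0.0588]]
[[0.6193, -0.2269, 0.0615], [0.6064, -0.2968, 0.0615], [0.6131, -0.2605, 0.0615]]
[[0.6338, -0.2296, 0.0644], [0.621, -0.2995, 0.0646], [0.6276, -0.2632, 0.0645]]
rib len 0.07105782342040753 yaw from ribs -10.443611047454642
dir [ 0.96394226 -0.17650677  0.19914992] yaw -10.376437104565305 slope 0.2004903873115803 resid 0.00019803818768863567
centre [ 0.56975694 -0.25261812  0.05266587] point on line at toe-38:
[ 0.6111975  -0.26020627  0.06122747] lateral toe vs rib line -0.0008188432548645081
```

The ribs give a slope of 0.2005 rad and a pad at (0.6112, −0.2605, 0.061), against 0.20 rad and 60 mm in the text. I'll press with the fingers closed.

```bash
cat > pr.py <<'E'
from h import *
hand.move_gripper(0.0,30)
yaw=np.deg2rad(-10.4);xy=np.array([.6112,-.2605])
bot.reach([*xy,.13],q(yaw));bot.servo_line([*xy,.085],velocity=.1);bot.dwell(.2)
f0=np.array(get_obs()['wrist_force']);print(get_obs()['time_s'],get_obs()['gripper_width'])
for z in [.078,.072,.066,.062,.060,.059,.058,.057,.056,.055,.054]:
    bot.servo_line([*xy,z],velocity=.05);s=get_obs();d=np.array(s['wrist_force'])-f0;print(z,np.round(s['position'],4),d.round(1),s['time_s'])
    if d[2]>22 or np.hypot(*d[:2])>20: break
c=snap('scene','press.png');bot.dwell(.7);s=get_obs();print('held',(np.array(s['wrist_force'])-f0).round(1),s['position'],s['time_s'])
a=cv2.imread('pics/press.png')[110:250,170:330];cv2.imwrite('pics/pressz.png',cv2.resize(a,None,fx=4,fy=4,interpolation=cv2.INTER_CUBIC))
E
python3 pr.py
```

```text
23.0167 -0.00020155190404248829
0.078 [ 0.6114 -0.2605  0.0781] [-0.2 -1.2  4.5] 23.3083
0.072 [ 0.6117 -0.2606  0.0723] [ 0.  -0.4  5.1] 23.575
0.066 [ 0.6118 -0.2607  0.0666] [1.3 0.9 6.3] 23.8417
0.062 [ 0.6122 -0.2608  0.0629] [ 2.1 -1.4  8.2] 24.0917
0.06 [ 0.6124 -0.2608  0.0611] [ 2.  -0.1  8.1] 24.3417
0.059 [ 0.6125 -0.2608  0.0602] [3.  0.5 7.9] 24.5917
0.058 [ 0.6126 -0.2608  0.0593] [2.5 0.2 8.6] 24.8417
0.057 [ 0.6126 -0.2609  0.0584] [1.9 0.3 8.4] 25.0917
0.056 [ 0.6128 -0.2609  0.0581] [ 1.1  0.8 15.4] 25.3417
0.055 [ 0.6129 -0.2609  0.0579] [-1.1  2.2 21.2] 25.5917
0.054 [ 0.6129 -0.2609  0.0576] [-3.8  2.5 28.8] 25.8417
held [-4.3  3.  28.3] [ 0.6129124  -0.2609355   0.05762033] 26.5917
```

View pics/pressz.png

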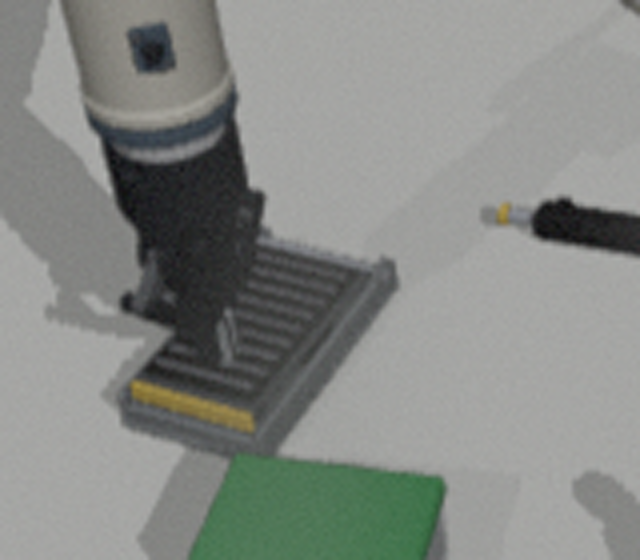

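The treadle is at its stop: force jumped from 8 N to 28 N at tip height 41 mm, and it was held for over a second. Next I'll lift off and check.

```bash
cat > fin.py <<'E'
from h import *
import pickle
p=get_obs()['position']
bot.servo_line([p[0],p[1],.1],velocity=.05);bot.servo_line([.6,-.25,.24],velocity=.2)
out={}
for i,b in enumerate((.07,-.07)):
    bot.reach([.56+b,-.31,.24],q(np.deg2rad(-8)));bot.dwell(.2);out[f'p{i}']=snap('wrist',f'fped{i}.png')
yaw=np.deg2rad(10.1);x=np.array([np.sin(yaw),-np.cos(yaw)]);z=np.array([np.cos(yaw),np.sin(yaw)])
for i,b in enumerate((-.05,.05)):
    bot.reach([*(np.array([.5314,.2794])+.06*x+b*z),.27],q(yaw));bot.dwell(.2);out[f'n{i}']=snap('wrist',f'fn{i}.png')
pickle.dump(out,open('v2.pkl','wb'))
snap('top','ftop.png');snap('scene','fscene.png');print(get_obs()['time_s'],get_obs()['wrist_force'])
E
cp v2.pkl v2_before.pkl; python3 fin.py; python3 m4.py | grep -v '^(('; python3 m5.py | grep -E 'dir|^\[0'
python3 -c "
import cv2,numpy as np
a=cv2.imread('pics/ftop.png');b=cv2.imread('pics/top0.png')
cv2.imwrite('pics/cmp.png',np.vstack([b[90:290,120:460],a[90:290,120:460]]))"
```

```text
32.9833 [ 0.81603166 -0.03452559  0.36575116]
y 6 6
z [0.1317 0.132  0.1318 0.1317 0.1316 0.1321] yaw 10.110956317879818
r 6 6
z [0.1311 0.13   0.1295 0.1296 0.1297 0.1306] yaw 10.09137777238639
rack in nest -0.00012644334189077544 -0.0005071142137992871 -5.540252861493261e-05
[ 0.6549 -0.2262  0.0619] [0.0002 0.0002]
[ 0.6403 -0.3095  0.0601] [0.0006 0.0006]
len 0.0845256921164843
pedal yaw -9.958766233999173
toe mid [ 0.64757454 -0.2678488   0.06101509] pad [ 0.61089316 -0.2614081   0.05346566]
dir [ 0.96412384 -0.17674385  0.19805763] yaw -10.38815728028247 slope 0.19937589427740143 resid 0.00028877225686895847
```

View pics/cmp.png

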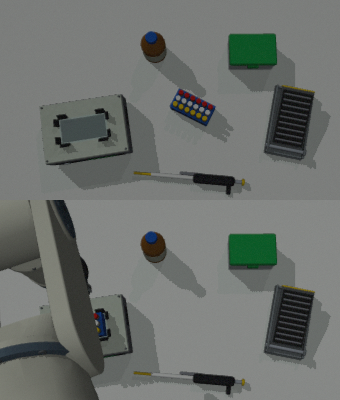

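The rack is unmoved in the nest. The treadle slope is back to 0.199 rad, and the bottle, tip box and pipette sit at the same pixels as before. The arm is clear, so I'm handing in.

```bash
python3 -c "
from h import *
print(get_obs()['time_s']);hand_in()"
```

```text
32.9833
the job is handed in; nothing more can be done
```

I set the rack down in the nest and released it. I then pressed the treadle to its stop, held it there for over a second and let it back up, and handed the job in at 33 s. The hand-in reports no verdict, so what follows is from my own checks.

- **Rack:** after the press, the wrist views put it 0.1 mm (x) and 0.5 mm (y) from the nest's middle. Its height on the glass is within 0.1 mm of expected, and it is aligned with the nest at 10.1°.
- **Pedal:** at the stop the fingertips stood at 41 mm, as the text says, and the force jumped from 8 N to 28 N. Afterwards the treadle slope was 0.199 rad, against 0.2005 rad before, so it is back up.
- **Bystanders and arm:** the bottle, tip box and pipette show no visible shift in the top view. The arm was clear of everything and the wrist force was near zero.

**Small disagreements:**
- The cap heights measured 55–56 mm, against 58 mm in the text, probably because the colour blobs include the cap sides.
- The pedal's yellow edge measured 59–61 mm because it is the toe's front face, so I used the ribs for the pad point (61 mm, text 60 mm).
- In the hand the rack looked about 1 mm off in x, and I corrected for that before lowering it.

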